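Each toiletry back in its own teak tray

ROBOT

A 6-joint arm with a two-finger parallel gripper is mounted at the origin on the work surface. World frame = base frame: x ahead of the robot, y to its left, z up, the work surface at z = 0. Lengths are in m, angles in rad, forces in N, time in s.
With the tool pointing down it reaches from about 0.25 to 0.775 m from the base axis. Payload 4 kg.
Tool frame: the origin (TCP) lies between the finger pads; the fingertips stand 14 mm ahead of it and the grasp point (between the pads) lies 5 mm behind it (robot.nose_length is the distance from the TCP to the fingertips, in m); z points along the fingers, y is the direction in which the jaws open and shut (so a half turn about z gives the same grasp; the last joint's range is limited). The gripper opens to 94 mm and grips with 3 to 60 N. Pads are 16 mm wide; open, the fingers measure 119 mm over their backs; the gripper's body (75 mm by 177 mm) begins 78 mm behind the grasp point.
Start: joints at [-1.24, 0.087, 1.371, -0, 1.684, -0.103], TCP at [0.231, -0.499, 0.22] pointing down, gripper open.
Joint ranges: [-3.1, 3.1], [-0.76, 2.03], [0.27, 2.55], [-1.08, 4.22], [0.17, 2.65], [-2.57, 2.57]. Speed limits (rad/s): [2.79, 2.79, 3.14, 3.14, 3.14, 3.14].

INTERFACE

Orientations are given as [roll, pitch, yaw] about the fixed x, y, z axes, in that order (R = Rz(yaw) Ry(pitch) Rx(roll)).
In Python, from bench import robot, eyes, finder gives the robot as it stands.
- The arm moves only by the tool play_rows, never from a script. Its argument "rows" is a list of rows, each an object with "linear": the shift along the tool's x, y, z in cm, a list of three; "spin": the turn about the tool's z in degrees. A call has 1 to 12 rows; each row shifts and turns the commanded pose from where the row before left it, along the tool's axes as they then stand; what a row does not reach is not made up. A row lasts 1/12 s, in which the tool goes at most 41.7 mm and 7.16 degrees, less where a joint would pass 70% of its speed; a pose out of reach is approached as far as the arm can. A call with a gripper value outside its range is refused whole. "claw" is the finger opening in cm, from 0 to 9.4, set as the call begins (left out, the last holds). The fingers move at their own pace and stop on an object; the grip force is fixed at half the most. Time passes only in rows, so rows that do not move let the fingers close. It gives the time, the measured TCP pose, the force and the opening at its end, in the units of the state.
- robot.get_obs(): the state, without advancing time (a new reading comes with each control period).
- eyes.snapshot(name): name is "scene" or "top" or "wrist"; returns a dict with "frame" (480x640x3 uint8, red, green, blue), "fx", "fy", "cx", "cy" (pixels), "rvec" (rotation vector, rad) and "tvec" (3), from world to camera coordinates, as OpenCV has them; the wrist camera has in their place "mount" (4x4, takes a point from camera to tool coordinates, whose origin is the TCP and whose axes are the flange's). Camera axes: x right, y down, z forward; pixel columns grow to the right and rows downward; lengths in m; the calibration is good to about 2 mm. A picture is of the moment at which its call begins: read the wrist's pose just before it. There is no depth.
- robot.close_job(): hands the job in, once; it reports no verdict.
Trained networks look in a picture, given as the dict that the camera call returned (one of the last four; its "shot" number tells which), for a name from the list of things; names that differ only in an ending like _2 or _b are one class to them, and where a whole thing is asked for, a point or a joint stands for the part that bears it (a point fixed in the world has none). Each returns a list of dicts, best first, with "conf" (0 to 1); they miss things now and then, are a little off and sometimes report something else, mostly with a low value. They report only what shows in the picture. A call takes as long as a camera call. They do not tell look-alikes from the thing itself.
- finder.silhouettes(picture, name): "pixels" (480x640 bool, what is visible of it) and "box" ([centre column, centre row, width, height] in pixels, round what is visible of it).
The state is a dict: "time": time; "joint_positions": joint angles; "qvel": joint speeds; "joint_torque": joint torques, N m; "tool_pos": TCP position; "ee_rot": TCP orientation; "wrist_force": force on the tool from outside, world axes, zero at the start; "wrist_torque": the same for the moment, N m; "width": finger opening in m.
Only numpy, scipy, OpenCV 4.12 (cv2) and the standard library are available. Lean on these libraries where they do the work, as an engineer would, in place of code of your own. Each camera call takes 0.05 s, during which the arm holds its last target. There are 200 camera calls.

TASK

Tidy the vanity shelf: put the perfume flask, the small cream jar, the contact lens case, the nail brush and the hair clip each into the teak holder made to its outline - the flask on the larger round coaster, the jar on the smaller one, the lens case in the figure-eight dish, the brush in the slatted rest, the clip in the long narrow tray. Each must stand or lie flat on the floor of its holder, right way up, inside the rim and lined up with it; do not tip or drop the two glass things.

Things in the scene. Friction and masses are not known exactly. Their poses are not given: they have to be found in the camera images.
- flask: Perfume flask of amber glass, round, standing: body 52 mm in diameter up to 46 mm, shoulder drawn in to a 20 mm neck at 60 mm, steel cap (fixed on) 26 mm in diameter from 66 to 93 mm height, the top. About 140 g. Lift it by the cap, straight from above. Origin at the centre of its foot, z up through the cap; x and y arbitrary (round).
- jar: Small cream jar, round: clear glass with white inside, 36 mm in diameter, with a steel screw lid (fixed on) of the same diameter from 22 to 38 mm height, the top. About 80 g. Origin at the centre of its foot, z up; x and y arbitrary (round).
- lens_case: White plastic contact lens case: two round wells side by side, 34 mm between centres along x, joined by a bridge 11 mm high; screw caps 33 mm in diameter, the caps' tops at 22 mm. 67 mm long (x), 33 mm wide (y), about 40 g. It can be gripped across y at its middle, where the pads settle against both caps. Origin at the centre of its underside, z up through the caps; both ends alike.
- nail_brush: Nail brush lying bristles down: bristles 84 x 34 mm and 14 mm high, above them a wooden block 92 mm long (x), 40 mm wide (y), from 14 to 28 mm height, and on top of it a wooden grip ridge 56 mm long (x), 20 mm wide (y), up to 43 mm. About 70 g. Origin at the centre of the bristle tips' plane, z up through the handle; both ends alike.
- hair_clip: Steel hair clip, sprung shut (acts as one rigid piece), about 45 g: flat lower jaw 80 mm long (x), 14 wide (y), 2 thick; at its middle the hinge barrel, 16 mm wide (y), 18 mm across, top at 20 mm; upper jaw slopes down to +x, thumb lever stands out to -x 20 mm up. Grip it across y at the barrel. Origin at the centre of its underside, below the barrel, z up; either way round will do.
- flask_coaster: The larger round teak coaster, 74 mm outside, 66 mm inside the rim: the flask's place. Fixed to the shelf. Floor 4 mm above the marble; rim 4 mm thick, 5 mm above the floor (top at 9 mm), so fingertips that open here must be over 5 mm above the underside of the thing set down. Origin at the centre of its underside, z up.
- jar_coaster: The smaller round teak coaster, 58 mm outside, 50 mm inside the rim: the jar's place (the flask does not fit). Fixed to the shelf. Floor 4 mm above the marble; rim 4 mm thick, 5 mm above the floor (top at 9 mm), so fingertips that open here must be over 5 mm above the underside of the thing set down. Origin at the centre of its underside, z up.
- lens_dish: Teak dish of figure-eight outline, two circles of 48 mm inside diameter with 34 mm between centres along x, 90 x 56 mm outside: the lens case's place. Fixed to the shelf. Floor 4 mm above the marble; rim 4 mm thick, 5 mm above the floor (top at 9 mm), so fingertips that open here must be over 5 mm above the underside of the thing set down. Origin at the centre of its underside, z up, x along its length.
- brush_rest: Rectangular teak rest with a slatted floor, 98 x 48 mm inside the rim, 106 x 56 mm outside, long side along x: the nail brush's place. Fixed to the shelf. Floor 4 mm above the marble; rim 4 mm thick, 5 mm above the floor (top at 9 mm), so fingertips that open here must be over 5 mm above the underside of the thing set down. Origin at the centre of its underside, z up, x along its length.
- clip_tray: Long narrow teak tray with a plain floor, 94 x 32 mm inside the rim, 102 x 40 mm outside, long side along x: the hair clip's place. Fixed to the shelf. Floor 4 mm above the marble; rim 4 mm thick, 5 mm above the floor (top at 9 mm), so fingertips that open here must be over 5 mm above the underside of the thing set down. Origin at the centre of its underside, z up, x along its length.
There are look-alikes about, which are no part of the job. Leave any blue or red look-alike of the clip_tray alone.

How it is judged:
By the outcome, as a careful person would: the job done as asked, in the order asked, and still so for the second after the job is handed in, with the robot touching nothing.
It also fails if it takes over 125 s, if anything falls off the work surface, if the arm or the gripper's body presses on something with over 40 N, if the wrist force passes 120 N, or if a joint passes its speed limit or range.

## Working session

There is one attempt and no reset: what is moved stays moved. The work goes in short steps, Python scripts to look and compute and a tool call to move; the robot and the scene stay as the last step left them, time stands still between calls to the robot, and variables do not carry over. Pictures are saved under pics/ and viewed, about 12 in all and at most 16, crops included, and the job is handed in when it is done.

Besides the shell and the picture viewer there is one more tool, called after "Request:" as a command line: name --argument value ..., lists and objects as JSON in quotes. play_rows: Moves the arm, as the interface text tells. Its arguments: {"type":"object","properties":{"rows":{"type":"array"},"claw":{"type":"number"}},"required":["rows"]}

```bash
ls; mkdir -p pics; python3 - <<'E'
from bench import robot, eyes, finder
import cv2
print(robot.get_obs())
for n in ("scene","top"):
    s=eyes.snapshot(n); cv2.imwrite(f"pics/{n}0.png",s["frame"][:,:,::-1]); print(n,{k:v for k,v in s.items() if k!="frame"})
E
```

```text
pics
{'time': 0.0, 'joint_positions': array([-1.24011559e+00,  8.79414130e-02,  1.37225617e+00,  1.09598225e-05,
        1.68357957e+00, -1.03091193e-01]), 'qvel': array([ 0.0010578 , -0.00060309, -0.00096218, -0.00038563,  0.00068979,
        0.00132402]), 'joint_torque': array([ 1.28579541e-03, -3.40172517e+01, -3.02425575e+01,  7.18101184e-02,
        3.30039219e-02, -1.55009056e-04]), 'tool_pos': array([ 0.23099799, -0.49857009,  0.21831059]), 'ee_rot': array([-3.13942088e+00, -2.35638541e-04,  4.33772900e-01]), 'wrist_force': array([ 1.15119625, -0.39729514,  0.22105194]), 'wrist_torque': array([ 0.02842376, -0.0373386 , -0.00924778]), 'width': 0.0941399902974775}
scene {'fx': 560.8521856505722, 'fy': 560.8521856505722, 'cx': 327.3045674520946, 'cy': 243.48427747761707, 'rvec': array([ 2.09513542,  1.01065783, -0.446556  ]), 'tvec': array([-0.27545803, -0.2216308 ,  1.49698987]), 'shot': 1}
top {'fx': 610.3945888690387, 'fy': 610.3945888690387, 'cx': 321.29643208021076, 'cy': 235.740789140624, 'rvec': array([ 2.14149264, -2.19048615,  0.11647496]), 'tvec': array([0.02221842, 0.43703106, 1.44228734]), 'shot': 2}
```

View pics/top0.png

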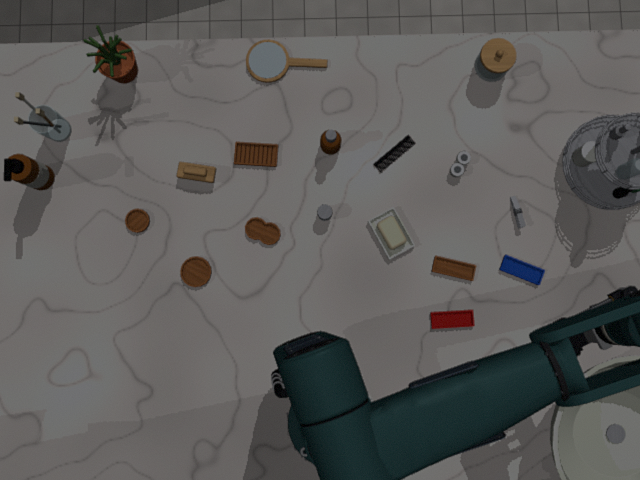

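View pics/scene0.png

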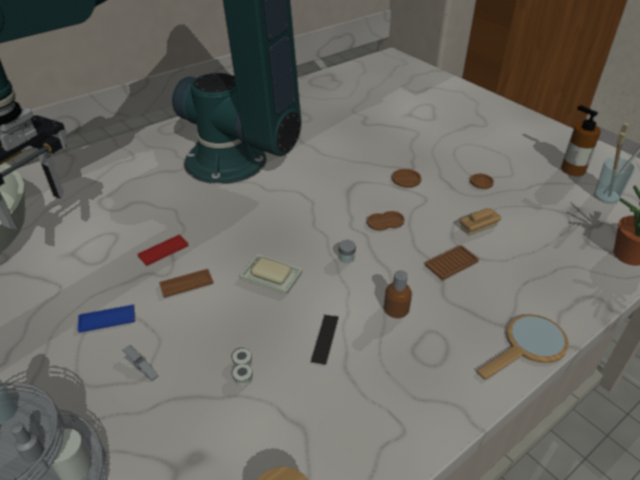

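The top view shows the flask (331,142), jar (324,212), lens case (459,164), brush (196,172) and clip (517,210). The holders are the flask coaster (196,271), jar coaster (138,221), lens dish (263,232), brush rest (256,154) and brown clip tray (454,268). The red and blue trays are look-alikes. The soap dish and the black comb are clutter. I'll fit the known outlines to the silhouettes.

```bash
cat > h.py <<'E'
import numpy as np, cv2
from scipy.optimize import least_squares
from scipy.spatial.transform import Rotation as R
from bench import robot, eyes, finder
t=np.linspace(0,2*np.pi,24,endpoint=False)
def circ(r,z,cx=0): return np.c_[cx+r*np.cos(t),r*np.sin(t),0*t+z]
def rect(l,w,z): return np.array([[a*l/2,b*w/2,z] for a in(-1,1) for b in(-1,1)])
V=np.vstack
M=dict(flask=V([circ(.026,0),circ(.026,.046),circ(.013,.066),circ(.013,.093)]),
 jar=V([circ(.018,0),circ(.018,.038)]),
 lens_case=V([circ(.0165,z,s) for z in(.0,.022) for s in(-.017,.017)]),
 nail_brush=V([rect(.084,.034,0),rect(.092,.04,.014),rect(.092,.04,.028),rect(.056,.02,.043)]),
 hair_clip=V([rect(.08,.014,0),rect(.018,.016,.02),[[-.04,.006,.02],[-.04,-.006,.02]]]),
 flask_coaster=V([circ(.037,0),circ(.037,.009)]),jar_coaster=V([circ(.029,0),circ(.029,.009)]),
 lens_dish=V([circ(.028,z,s) for z in(0,.009) for s in(-.017,.017)]),
 brush_rest=V([rect(.106,.056,z) for z in(0,.009)]),clip_tray=V([rect(.102,.04,z) for z in(0,.009)]))
ROUND=("flask","jar","flask_coaster","jar_coaster")
D=np.c_[np.cos(np.linspace(0,2*np.pi,36,endpoint=False)),np.sin(np.linspace(0,2*np.pi,36,endpoint=False))]
def snap(n):
    o=robot.get_obs(); s=eyes.snapshot(n)
    if n=="wrist":
        T=np.eye(4);T[:3,:3]=R.from_euler("xyz",o["ee_rot"]).as_matrix();T[:3,3]=o["tool_pos"]
        C=np.linalg.inv(T@s["mount"])
    else:
        C=np.eye(4);C[:3,:3]=cv2.Rodrigues(s["rvec"])[0];C[:3,3]=s["tvec"]
    s["C"]=C; return s
def proj(s,P):
    q=P@s["C"][:3,:3].T+s["C"][:3,3]
    return np.c_[s["fx"]*q[:,0]/q[:,2]+s["cx"],s["fy"]*q[:,1]/q[:,2]+s["cy"]]
def ground(s,uv,z):
    d=s["C"][:3,:3].T@np.array([(uv[0]-s["cx"])/s["fx"],(uv[1]-s["cy"])/s["fy"],1]); c=-s["C"][:3,:3].T@s["C"][:3,3]
    return c+d*(z-c[2])/d[2]
def fit(obs,name,z0=0):
    """obs: list of (snap,mask). Fits x,y,yaw by hull support function."""
    sup=[]
    for s,m in obs:
        ys,xs=np.nonzero(m); sup.append((np.c_[xs,ys]@D.T).max(0)+.4)
    s,m=obs[0]; ys,xs=np.nonzero(m); g=ground(s,(xs.mean(),ys.mean()),M[name][:,2].max()/2+z0)
    def res(p):
        c,si=np.cos(p[2]),np.sin(p[2]); P=M[name]@np.array([[c,si,0],[-si,c,0],[0,0,1]])+[p[0],p[1],z0]
        return np.concatenate([(proj(s,P)@D.T).max(0)-u for (s,m),u in zip(obs,sup)])
    best=None
    for y in ([0] if name in ROUND else np.arange(0,2*np.pi if name=="hair_clip" else np.pi,np.pi/6)):
        r=least_squares(res,[g[0],g[1],y],x_scale=[.01,.01,.1],loss="soft_l1")
        if best is None or r.cost<best.cost: best=r
    return best.x, np.sqrt(np.mean(best.fun**2))
E
python3 - <<'E'
from h import *
S={n:snap(n) for n in("top","scene")}
for name in M:
    o={}
    for n in S:
        L=finder.silhouettes(S[n],name)
        for d in L[:4]:
            ys,xs=np.nonzero(d["pixels"])
            if len(xs)<10: continue
            rgb=S[n]["frame"][d["pixels"]].mean(0).round()
            x,e=fit([(S[n],d["pixels"])],name)
            print(name,n,round(d["conf"],2),np.round(d["box"]),rgb,np.round(x[:2]*1000,1),round(np.degrees(x[2]),1),"rms",round(e,2))
E
```

```text
flask top 0.63 [331. 142.  19.  27.] [56. 42. 32.] [668.6 -14.7] -8.4 rms 0.22
flask scene 0.77 [397. 296.  26.  47.] [82. 65. 51.] [668.4 -10.3] -5.6 rms 0.62
jar top 0.53 [325. 214.  19.  13.] [80. 81. 83.] [494.9   3.3] 4.1 rms 0.35
jar scene 0.57 [349. 252.  18.  23.] [92. 97. 96.] [495.    8.1] -45.6 rms 0.85
lens_case top 0.87 [460. 163.  22.  23.] [89. 90. 91.] [ 610.3 -331.3] -29.4 rms 0.26
lens_case scene 0.64 [242. 368.  17.  39.] [114. 118. 112.] [ 607.3 -325.8] 148.1 rms 0.57
nail_brush top 0.8 [197. 172.  35.  17.] [91. 72. 49.] [601.3 312.8] 79.9 rms 1.77
nail_brush scene 0.72 [479. 221.  44.  30.] [112.  94.  67.] [603.  317.2] 86.3 rms 1.33
hair_clip top 0.68 [519. 214.  16.  29.] [80. 80. 82.] [ 490.  -466.7] 372.1 rms 0.75
hair_clip top 0.28 [196. 173.  35.  16.] [90. 72. 49.] [604.1 316. ] 262.9 rms 3.98
hair_clip scene 0.85 [140. 362.  42.  34.] [ 99. 101. 101.] [ 487.8 -461.6] 10.7 rms 0.4
flask_coaster top 0.81 [195. 269.  30.  35.] [75. 50. 31.] [361.2 318.4] -0.7 rms 0.63
flask_coaster top 0.47 [520. 214.  17.  31.] [80. 80. 82.] [ 487.1 -466.5] -75.5 rms 5.15
[... 674 characters left out ...]
ms 1.37
brush_rest scene 0.82 [451. 262.  55.  38.] [88. 64. 45.] [647.2 175.3] 86.8 rms 0.64
clip_tray top 0.69 [453. 319.  46.  17.] [88. 17. 16.] [ 232.1 -296. ] 92.6 rms 0.69
clip_tray top 0.68 [454. 268.  44.  25.] [73. 47. 27.] [ 355.2 -305.9] 75.6 rms 1.12
clip_tray top 0.6 [523. 271.  48.  31.] [18. 40. 89.] [ 347.1 -470.6] 66.4 rms 0.84
clip_tray scene 0.96 [164. 251.  49.  33.] [105.  36.  34.] [ 233.5 -291.3] 95.9 rms 0.96
clip_tray scene 0.86 [186. 283.  55.  25.] [92. 66. 46.] [ 354.6 -299.9] 74.3 rms 0.66
clip_tray scene 0.59 [104. 318.  54.  24.] [ 37.  56. 108.] [ 346.6 -465.1] 66.6 rms 0.65
clip_tray scene 0.46 [398. 297.  28.  50.] [82. 65. 51.] [646.   15.8] 130.9 rms 1.91
```

Request:
play_rows --rows '[{"linear": [0, 0, 0], "spin": 6.2}, {"linear": [0, 0, 0], "spin": 6.2}, {"linear": [0, 0, 0], "spin": 6.2}, {"linear": [0, 0, 0], "spin": 6.2}, {"linear": [2.7, -3, 0], "spin": 0}, {"linear": [2.7, -3, 0], "spin": 0}, {"linear": [2.7, -3, 0], "spin": 0}, {"linear": [2.7, -3, 0], "spin": 0}, {"linear": [2.7, -3, 0], "spin": 0}, {"linear": [2.7, -3, 0], "spin": 0}, {"linear": [2.7, -3, 0], "spin": 0}, {"linear": [2.7, -3, 0], "spin": 0}]' --claw 6

```text
time: 2.2
tool_pos: [0.448, -0.2572, 0.2198]
ee_rot: [3.141, -0.001, 0.001]
wrist_force: [0.4, -0.2, 0.1]
width: 0.06
```

Request:
play_rows --rows '[{"linear": [2.7, -3, 0], "spin": 0}, {"linear": [2.7, -3, 0], "spin": 0}, {"linear": [2.7, -3, 0], "spin": 0}, {"linear": [2.7, -3, 0], "spin": 0}, {"linear": [2.7, -3, 0], "spin": 0}, {"linear": [2.7, -3, 0], "spin": 0}, {"linear": [2.7, -3, 0], "spin": 0}, {"linear": [2, -3, 0], "spin": 0}, {"linear": [0, 0, 0], "spin": 0}, {"linear": [0, 0, 0], "spin": 0}]'

```text
time: 3.03
tool_pos: [0.6562, -0.0169, 0.2184]
ee_rot: [3.141, 0.002, 0.004]
wrist_force: [-0.4, 0.0, 0.2]
width: 0.06
```

```bash
cat >> h.py <<'E'
def look(names,tag=None,z0=0):
    s=snap("wrist"); o=robot.get_obs(); print("t",round(o["time"],2),"tcp",np.round(o["tool_pos"]*1000,1),"rpy",np.round(np.degrees(o["ee_rot"]),2),"w",round(o["width"]*1000,1))
    im=s["frame"][:,:,::-1].copy()
    for name in names:
        for d in finder.silhouettes(s,name)[:3]:
            x,e=fit([(s,d["pixels"])],name,z0); print(name,round(d["conf"],2),np.round(d["box"]),np.round(x[:2]*1000,1),round(np.degrees(x[2]),1),"rms",round(e,2))
            cs,_=cv2.findContours(d["pixels"].astype(np.uint8),0,2); cv2.drawContours(im,cs,-1,(0,255,0),1)
    if tag: cv2.imwrite(f"pics/{tag}.png",im)
E
python3 -c "
from h import *
look(['flask'],'w1'); print(eyes.snapshot('wrist')['mount'])"
```

```text
t 3.08 tcp [655.7 -18.4 218.9] rpy [1.7996e+02 7.0000e-02 1.2000e-01] w 60.1
flask 0.72 [313. 206.  48.  57.] [667.7 -13.4] 7.7 rms 0.44
flask 0.22 [ 27. 267.  54.  48.] [616.9 253.2] 75.6 rms 21.94
[[-6.56035067e-04 -9.65662154e-01 -2.59800259e-01  7.48543997e-02]
 [ 9.99999784e-01 -6.46352124e-04 -1.22698650e-04  2.93082651e-04]
 [-4.94370071e-05 -2.59800284e-01  9.65662369e-01 -1.64762403e-01]
 [ 0.00000000e+00  0.00000000e+00  0.00000000e+00  1.00000000e+00]]
```

View pics/w1.png

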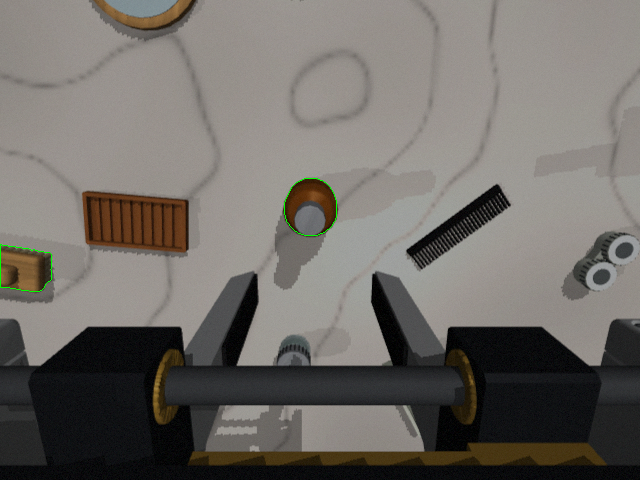

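Flask at pixel (311,207) with its cap clear of the comb and the brush rest. The outline fits well.

Request:
play_rows --rows '[{"linear": [1.2, -0.4, 0], "spin": 0}, {"linear": [0, 0, 3], "spin": 0}, {"linear": [0, 0, 3], "spin": 0}, {"linear": [0, 0, 3], "spin": 0}, {"linear": [0, 0, 0], "spin": 0}, {"linear": [0, 0, 0], "spin": 0}]'

```text
time: 3.68
tool_pos: [0.6659, -0.016, 0.1278]
ee_rot: [-3.141, 0.005, -0.001]
wrist_force: [-0.0, 0.4, 1.2]
width: 0.0602
```

```bash
python3 -c "
from h import *
look(['flask']);look(['flask'])"
```

```text
t 3.73 tcp [667.6 -15.9 130.6] rpy [ 1.7999e+02 -4.0000e-02 -5.0000e-02] w 59.6
flask 0.62 [310. 244.  71.  82.] [667.9 -13.2] 3.2 rms 0.63
t 3.83 tcp [669.1 -15.6 133.1] rpy [ 1.7996e+02 -3.2000e-01 -1.0000e-02] w 60.1
flask 0.75 [312. 249.  68.  83.] [667.9 -13.2] 2.4 rms 0.58
```

Request:
play_rows --rows '[{"linear": [0, -0.25, 0], "spin": 0}, {"linear": [0, 0, 2], "spin": 0}, {"linear": [0, 0, 2], "spin": 0}, {"linear": [0, 0, 1.4], "spin": 0}, {"linear": [0, 0, 0], "spin": 0}]'

```text
time: 4.3
tool_pos: [0.666, -0.0117, 0.0726]
ee_rot: [-3.141, 0.005, 0.001]
wrist_force: [-0.8, 0.5, -1.3]
width: 0.0604
```

Request:
play_rows --rows '[{"linear": [0, 0, 0], "spin": 0}, {"linear": [0, 0, 0], "spin": 0}, {"linear": [0, 0, 0], "spin": 0}, {"linear": [0, 0, 0], "spin": 0}, {"linear": [0, 0, 0], "spin": 0}, {"linear": [0, 0, 0], "spin": 0}, {"linear": [0, 0, 0], "spin": 0}, {"linear": [0, 0, 0], "spin": 0}]' --claw 1.5

```text
time: 4.97
tool_pos: [0.6682, -0.0123, 0.0764]
ee_rot: [3.141, -0.002, 0.001]
wrist_force: [-0.2, -0.2, 2.9]
width: 0.0253
```

Request:
play_rows --rows '[{"linear": [0, 0, -1], "spin": 0}, {"linear": [0, 0, -2], "spin": 0}, {"linear": [0, 0, -3], "spin": 0}, {"linear": [0, 0, -2], "spin": 0}, {"linear": [-0.8, -0.7, 0], "spin": 0}, {"linear": [-1.6, -1.4, 0], "spin": 0}, {"linear": [-2.4, -2.2, 0], "spin": 0}, {"linear": [-2.8, -2.5, 0], "spin": 0}, {"linear": [-2.8, -2.5, 0], "spin": 0}, {"linear": [-2.8, -2.5, 0], "spin": 0}, {"linear": [-2.8, -2.5, 0], "spin": 0}, {"linear": [-2.8, -2.5, 0], "spin": 0}]'

```text
time: 5.97
tool_pos: [0.4763, 0.1567, 0.1535]
ee_rot: [3.141, 0.003, 0.001]
wrist_force: [0.2, 0.7, -1.4]
width: 0.0252
```

Request:
play_rows --rows '[{"linear": [-2.8, -2.5, 0], "spin": 0}, {"linear": [-2.8, -2.5, 0], "spin": 0}, {"linear": [-2.8, -2.5, 0], "spin": 0}, {"linear": [-2.8, -2.5, 0], "spin": 0}, {"linear": [-2.8, -2.5, 0], "spin": 0}, {"linear": [-2.0, -2.0, 0], "spin": 0}, {"linear": [-1.4, -1.2, 0], "spin": 0}, {"linear": [-0.6, -0.8, 0], "spin": 0}, {"linear": [0, 0, 0], "spin": 0}, {"linear": [0, 0, 0], "spin": 0}, {"linear": [0, 0, 0], "spin": 0}]'

```text
time: 6.88
tool_pos: [0.2999, 0.3197, 0.1549]
ee_rot: [3.14, 0.0, -0.0]
wrist_force: [0.4, 0.2, -1.4]
width: 0.0255
```

```bash
python3 -c "
from h import *
look(['flask_coaster','jar_coaster','lens_dish','flask'],'w2');look(['flask_coaster'])"
```

```text
t 6.93 tcp [300.1 319.7 155. ] rpy [ 1.7995e+02  1.0000e-02 -4.0000e-02] w 25.3
flask_coaster 0.76 [312. 158.  87.  90.] [360.  319.8] -0.6 rms 0.64
jar_coaster 0.64 [128.  18.  77.  31.] [466.6 461.1] 1.0 rms 17.33
lens_dish 0.77 [524.  40. 115.  81.] [453.6 157.8] 70.8 rms 4.25
flask 0.78 [316. 278.  86. 122.] [254.  319.4] -1.2 rms 17.48
t 7.18 tcp [300.  320.  155.4] rpy [ 1.7999e+02  0.0000e+00 -3.0000e-02] w 25.3
flask_coaster 0.82 [313. 160.  90.  92.] [359.9 319.6] -7.7 rms 0.75
flask_coaster 0.6 [127.  16.  76.  32.] [452.9 460.3] -5.8 rms 31.43
```

View pics/w2.png

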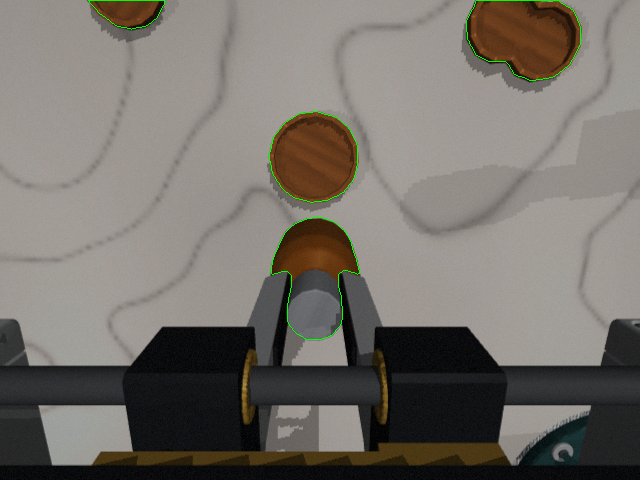

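The flask is held upright, with the coaster at (314,157) right ahead.

Request:
play_rows --rows '[{"linear": [1.5, 0, 0], "spin": 0}, {"linear": [2.5, 0, 0], "spin": 0}, {"linear": [1.5, 0, 0], "spin": 0}, {"linear": [0.5, 0, 0], "spin": 0}, {"linear": [0, 0, 1.5], "spin": 0}, {"linear": [0, 0, 2.5], "spin": 0}, {"linear": [0, 0, 2], "spin": 0}, {"linear": [0, 0, 1], "spin": 0}, {"linear": [0, 0, 0.4], "spin": 0}, {"linear": [0, 0, 0.1], "spin": 0}, {"linear": [0, 0, 0.1], "spin": 0}, {"linear": [0, 0, 0], "spin": 0}]'

```text
time: 8.23
tool_pos: [0.36, 0.321, 0.0803]
ee_rot: [-3.141, -0.001, 0.001]
wrist_force: [1.3, 0.5, -1.6]
width: 0.0252
```

Request:
play_rows --rows '[{"linear": [0, 0, 0], "spin": 0}, {"linear": [0, 0, 0], "spin": 0}]'

```text
time: 8.4
tool_pos: [0.36, 0.321, 0.0802]
ee_rot: [-3.141, -0.002, 0.001]
wrist_force: [0.2, -0.2, 0.8]
width: 0.0254
```

```bash
python3 -c "
from h import *
look(['flask_coaster'],'w3');print(robot.get_obs()['wrist_force']);look(['flask'])"
```

```text
t 8.45 tcp [360.  321.   80.3] rpy [-1.7994e+02 -9.0000e-02  6.0000e-02] w 25.7
flask_coaster 0.6 [316. 238. 107.  77.] [361.4 319.8] -282.5 rms 7.26
[-0.22451537  0.04702352  0.7377135 ]
t 8.55 tcp [360.  321.   80.2] rpy [-1.7994e+02 -1.0000e-01  6.0000e-02] w 25.4
flask 0.93 [316. 278.  85. 117.] [357.8 320.6] -0.1 rms 0.89
```

View pics/w3.png

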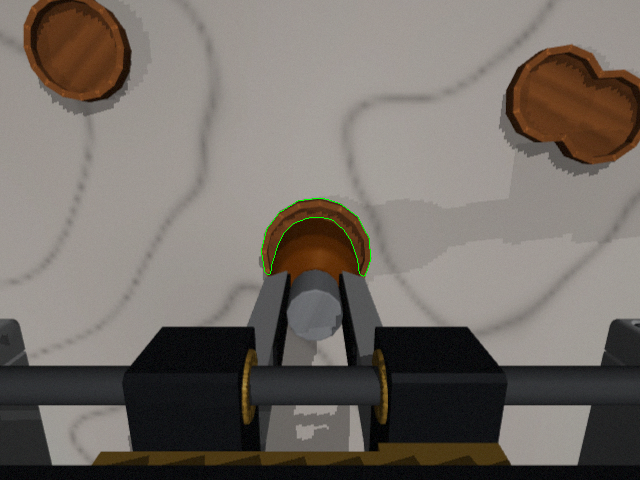

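The flask stands inside the rim and the weight has transferred to the coaster. Releasing it and heading for the jar.

Request:
play_rows --rows '[{"linear": [0, 0, 0], "spin": 0}, {"linear": [0, 0, 0], "spin": 0}, {"linear": [0, 0, 0], "spin": 0}, {"linear": [0, 0, 0], "spin": 0}, {"linear": [0, 0, -1], "spin": 0}, {"linear": [0, 0, -3], "spin": 0}, {"linear": [0, 0, -4], "spin": 0}, {"linear": [0, 0, -4], "spin": 0}, {"linear": [0.5, 2, 0], "spin": 0}, {"linear": [1, 3.8, 0], "spin": 0}, {"linear": [1, 3.9, 0], "spin": 0}, {"linear": [1, 3.9, 0], "spin": 0}]' --claw 6

```text
time: 9.6
tool_pos: [0.3946, 0.1835, 0.2007]
ee_rot: [-3.141, -0.002, 0.003]
wrist_force: [1.6, 0.1, 0.0]
width: 0.0596
```

Request:
play_rows --rows '[{"linear": [1, 3.9, 0], "spin": 0}, {"linear": [1, 3.9, 0], "spin": 0}, {"linear": [1, 3.9, 0], "spin": 0}, {"linear": [1, 3.9, 0], "spin": 0}, {"linear": [0.5, 2, 0], "spin": 0}, {"linear": [0, 0, 2], "spin": 0}, {"linear": [0, 0, 2], "spin": 0}, {"linear": [0, 0, 0], "spin": 0}, {"linear": [0, 0, 0], "spin": 0}]'

```text
time: 10.35
tool_pos: [0.439, 0.0086, 0.1592]
ee_rot: [-3.141, 0.002, 0.001]
wrist_force: [-0.3, 0.6, -0.3]
width: 0.0598
```

```bash
python3 -c "
from h import *
look(['jar'],'w4');look(['jar']);s=snap('scene')
for d in finder.silhouettes(s,'flask')[:1]: print(d['conf'],fit([(s,d['pixels'])],'flask',.004))"
```

```text
t 10.4 tcp [439.8   8.7 160.3] rpy [ 1.7999e+02 -3.0000e-02  7.0000e-02] w 59.9
jar 0.76 [319. 167.  50.  50.] [494.8   5.1] -0.0 rms 0.59
jar 0.37 [ 16. 303.  33.  59.] [375.  277.4] 0.7 rms 14.63
t 10.5 tcp [440.5   8.9 161.2] rpy [ 1.7998e+02 -1.6000e-01  1.0000e-01] w 59.9
jar 0.65 [320. 167.  47.  49.] [494.7   5.3] -0.1 rms 0.4
jar 0.44 [608. 304.  56.  44.] [ 371.7 -257.7] -71.4 rms 6.06
0.58 (array([ 0.36128565,  0.32337969, -0.14128707]), np.float64(0.22486337010917676))
```

Request:
play_rows --rows '[{"linear": [2.5, 0.2, 0], "spin": 0}, {"linear": [2.5, 0.15, 0], "spin": 0}, {"linear": [0.5, 0, 1.4], "spin": 0}, {"linear": [0, 0, 3], "spin": 0}, {"linear": [0, 0, 3], "spin": 0}, {"linear": [0, 0, 3], "spin": 0}, {"linear": [0, 0, 2], "spin": 0}, {"linear": [0, 0, 1], "spin": 0}, {"linear": [0, 0, 0], "spin": 0}, {"linear": [0, 0, 0], "spin": 0}]'

```text
time: 11.48
tool_pos: [0.4952, 0.0052, 0.0262]
ee_rot: [3.141, -0.001, 0.001]
wrist_force: [0.1, -0.4, 0.4]
width: 0.06
```

Request:
play_rows --rows '[{"linear": [0, 0, 0], "spin": 0}, {"linear": [0, 0, 0], "spin": 0}, {"linear": [0, 0, 0], "spin": 0}, {"linear": [0, 0, 0], "spin": 0}, {"linear": [0, 0, 0], "spin": 0}, {"linear": [0, 0, 0], "spin": 0}]' --claw 2.5

```text
time: 11.98
tool_pos: [0.4955, 0.0051, 0.0267]
ee_rot: [3.141, -0.002, 0.001]
wrist_force: [-0.0, 0.4, 4.0]
width: 0.0355
```

Request:
play_rows --rows '[{"linear": [0, 0, -1], "spin": 0}, {"linear": [0, 0, -3], "spin": 0}, {"linear": [0, 0, -4], "spin": 0}, {"linear": [0, 0, -2], "spin": 0}, {"linear": [-0.2, -1.5, 0], "spin": 0}, {"linear": [-0.5, -2.5, 0], "spin": 0}, {"linear": [-0.6, -3.5, 0], "spin": 0}, {"linear": [-0.6, -3.8, 0], "spin": 0}, {"linear": [-0.6, -3.8, 0], "spin": 0}, {"linear": [-0.6, -3.8, 0], "spin": 0}, {"linear": [-0.6, -3.8, 0], "spin": 0}, {"linear": [-0.6, -3.8, 0], "spin": 0}]'

```text
time: 12.98
tool_pos: [0.4505, 0.2717, 0.1256]
ee_rot: [3.141, 0.0, 0.001]
wrist_force: [0.3, 0.3, -0.5]
width: 0.0357
```

Request:
play_rows --rows '[{"linear": [-0.6, -3.8, 0], "spin": 0}, {"linear": [-0.6, -3.8, 0], "spin": 0}, {"linear": [-0.6, -3.8, 0], "spin": 0}, {"linear": [-0.6, -3.5, 0], "spin": 0}, {"linear": [-0.6, -2.5, 0], "spin": 0}, {"linear": [-0.2, -1.6, 0], "spin": 0}, {"linear": [0, 0, 0], "spin": 0}, {"linear": [0, 0, 0], "spin": 0}]'

```text
time: 13.65
tool_pos: [0.4187, 0.4602, 0.1249]
ee_rot: [3.14, 0.001, 0.003]
wrist_force: [-1.1, 0.0, -1.2]
width: 0.0354
```

```bash
python3 -c "
from h import *
look(['jar_coaster']);look(['jar_coaster'])"
```

```text
t 13.7 tcp [419.1 459.4 125.1] rpy [1.7991e+02 3.0000e-02 7.0000e-02] w 35.6
jar_coaster 0.6 [312. 148.  76.  81.] [487.9 462.7] -0.1 rms 0.7
t 13.8 tcp [419.5 458.9 125.4] rpy [ 1.7994e+02  1.0000e-02 -2.0000e-02] w 35.7
jar_coaster 0.83 [310. 150.  79.  83.] [487.8 462.6] 0.7 rms 0.56
```

Request:
play_rows --rows '[{"linear": [1.5, -0.1, 0], "spin": 0}, {"linear": [2.5, -0.1, 0], "spin": 0}, {"linear": [2, -0.1, 0], "spin": 0}, {"linear": [0.9, 0, 0], "spin": 0}, {"linear": [0, 0, 1.5], "spin": 0}, {"linear": [0, 0, 3], "spin": 0}, {"linear": [0, 0, 2.5], "spin": 0}, {"linear": [0, 0, 1.5], "spin": 0}, {"linear": [0, 0, 0.7], "spin": 0}, {"linear": [0, 0, 0.3], "spin": 0}, {"linear": [0, 0, 0.1], "spin": 0}, {"linear": [0, 0, 0], "spin": 0}]'

```text
time: 14.85
tool_pos: [0.4886, 0.463, 0.0307]
ee_rot: [-3.141, -0.001, 0.0]
wrist_force: [0.6, -0.2, 0.7]
width: 0.0356
```

Request:
play_rows --rows '[{"linear": [0, 0, 0], "spin": 0}, {"linear": [0, 0, 0], "spin": 0}]'

```text
time: 15.02
tool_pos: [0.4888, 0.4631, 0.0307]
ee_rot: [-3.141, -0.001, 0.001]
wrist_force: [-1.0, -1.1, 3.7]
width: 0.0354
```

```bash
python3 -c "
from h import *
look(['jar','jar_coaster'],'w5');print(robot.get_obs()['wrist_force'])"
```

```text
t 15.07 tcp [488.7 463.1  30.6] rpy [-1.7998e+02 -7.0000e-02  4.0000e-02] w 35.8
jar 0.88 [317. 298.  75.  97.] [485.9 462.7] -0.2 rms 0.54
jar_coaster 0.61 [315. 252.  99.  52.] [490.8 462.7] -14.8 rms 18.14
[-1.57195728 -1.80658868  5.35971509]
```

View pics/w5.png

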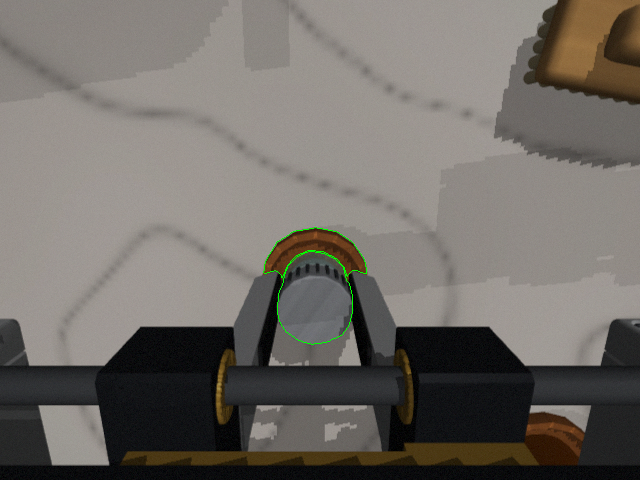

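The jar is seated inside the smaller coaster's rim. Releasing it; next is the lens case.

Request:
play_rows --rows '[{"linear": [0, 0, 0], "spin": 0}, {"linear": [0, 0, 0], "spin": 0}, {"linear": [0, 0, 0], "spin": 0}, {"linear": [0, 0, 0], "spin": 0}, {"linear": [0, 0, -1], "spin": 0}, {"linear": [0, 0, -4], "spin": 0}, {"linear": [0, 0, -4], "spin": 0}, {"linear": [0, 0, -4], "spin": 0}, {"linear": [0.3, 4, 0], "spin": 0}, {"linear": [0.4, 4, 0], "spin": 0}, {"linear": [0.3, 4, 0], "spin": 0}, {"linear": [0.4, 4, 0], "spin": 0}]' --claw 6

```text
time: 16.17
tool_pos: [0.5023, 0.302, 0.1607]
ee_rot: [-3.141, -0.002, 0.002]
wrist_force: [0.7, 0.6, 0.3]
width: 0.06
```

Request:
play_rows --rows '[{"linear": [0.3, 4, 0], "spin": 0}, {"linear": [0.4, 4, 0], "spin": 0}, {"linear": [0.3, 4, 0], "spin": 0}, {"linear": [0.4, 4, 0], "spin": 0}, {"linear": [0.3, 4, 0], "spin": 0}, {"linear": [0.4, 4, 0], "spin": 0}, {"linear": [0.3, 4, 0], "spin": 0}, {"linear": [0.4, 4, 0], "spin": 0}, {"linear": [0.3, 4, 0], "spin": 0}, {"linear": [0.4, 4, 0], "spin": 0}, {"linear": [0.3, 4, 0], "spin": 0}, {"linear": [0.4, 4, 0], "spin": 0}]'

```text
time: 17.17
tool_pos: [0.5448, -0.1788, 0.1605]
ee_rot: [3.141, -0.001, 0.001]
wrist_force: [1.1, 0.3, -0.8]
width: 0.0599
```

Request:
play_rows --rows '[{"linear": [0.5, 4, 0], "spin": 0}, {"linear": [0.3, 4, 0], "spin": 0}, {"linear": [0.3, 4, 0], "spin": 0}, {"linear": [0, 0, 0], "spin": 6}, {"linear": [0, 0, 0], "spin": 6}, {"linear": [0, 0, 0], "spin": 6}, {"linear": [0, 0, 0], "spin": 6}, {"linear": [0, 0, 0], "spin": 6}, {"linear": [0, 0, 0], "spin": 0}, {"linear": [0, 0, 0], "spin": 0}]'

```text
time: 18.0
tool_pos: [0.5561, -0.2968, 0.1601]
ee_rot: [-3.142, -0.001, -0.52]
wrist_force: [0.3, -0.4, -0.5]
width: 0.0604
```

```bash
python3 -c "
from h import *
look(['lens_case'],'w6');look(['lens_case']);s=snap('scene')
for d in finder.silhouettes(s,'jar')[:1]: print(d['conf'],fit([(s,d['pixels'])],'jar',.004))"
```

```text
t 18.05 tcp [ 556.1 -296.7  160. ] rpy [ 1.80e+02 -4.00e-02 -2.98e+01] w 60.2
lens_case 0.58 [317. 158.  40.  86.] [ 607.4 -329.1] -29.8 rms 0.66
t 18.15 tcp [ 556.1 -296.7  159.8] rpy [ 1.800e+02 -2.000e-02 -2.984e+01] w 60.1
lens_case 0.63 [317. 158.  36.  85.] [ 607.7 -328.7] 149.1 rms 0.44
0.56 (array([ 0.4890353 ,  0.46577966, -0.00707689]), np.float64(0.4083709890216413))
```

Request:
play_rows --rows '[{"linear": [2.5, 0.1, 0], "spin": 0}, {"linear": [2.5, 0.1, 0], "spin": 0}, {"linear": [1.1, 0.05, 1.4], "spin": 0.4}, {"linear": [0, 0, 3], "spin": 0}, {"linear": [0, 0, 3], "spin": 0}, {"linear": [0, 0, 3], "spin": 0}, {"linear": [0, 0, 2], "spin": 0}, {"linear": [0, 0, 1], "spin": 0}, {"linear": [0, 0, 0.5], "spin": 0}, {"linear": [0, 0, 0], "spin": 0}, {"linear": [0, 0, 0], "spin": 0}]'

```text
time: 19.22
tool_pos: [0.6085, -0.33, 0.0222]
ee_rot: [3.141, -0.003, -0.53]
wrist_force: [-0.0, 0.6, 0.4]
width: 0.0599
```

Request:
play_rows --rows '[{"linear": [0, 0, 0], "spin": 0}, {"linear": [0, 0, 0], "spin": 0}, {"linear": [0, 0, 0], "spin": 0}, {"linear": [0, 0, 0], "spin": 0}, {"linear": [0, 0, 0], "spin": 0}, {"linear": [0, 0, 0], "spin": 0}, {"linear": [0, 0, 0], "spin": 0}, {"linear": [0, 0, 0], "spin": 0}]' --claw 1.5

```text
time: 19.88
tool_pos: [0.6078, -0.3294, 0.021]
ee_rot: [-3.142, -0.001, -0.53]
wrist_force: [-0.2, 1.3, 1.8]
width: 0.0254
```

Request:
play_rows --rows '[{"linear": [0, 0, -1], "spin": 0}, {"linear": [0, 0, -3], "spin": 0}, {"linear": [0, 0, -4], "spin": 0}, {"linear": [0, 0, -2], "spin": 0}, {"linear": [-1.2, -1, 0], "spin": 0}, {"linear": [-2.2, -1.6, 0], "spin": 0}, {"linear": [-3, -2.3, 0], "spin": 0}, {"linear": [-3, -2.3, 0], "spin": 0}, {"linear": [-3, -2.3, 0], "spin": 0}, {"linear": [-3, -2.3, 0], "spin": 0}, {"linear": [-3, -2.3, 0], "spin": 0}, {"linear": [-3, -2.3, 0], "spin": 0}]'

```text
time: 20.88
tool_pos: [0.5048, -0.0783, 0.1209]
ee_rot: [-3.142, -0.001, -0.53]
wrist_force: [0.7, 1.1, -0.5]
width: 0.0253
```

Request:
play_rows --rows '[{"linear": [-3, -2.3, 0], "spin": 0}, {"linear": [-3, -2.3, 0], "spin": 0}, {"linear": [-3, -2.3, 0], "spin": 0}, {"linear": [-3, -2.3, 0], "spin": 0}, {"linear": [-2.2, -1.6, 0], "spin": 0}, {"linear": [-1, -0.7, 0], "spin": 0}, {"linear": [0, 0, 0], "spin": -6}, {"linear": [0, 0, 0], "spin": -7}, {"linear": [0, 0, 0], "spin": -7}, {"linear": [0, 0, 0], "spin": -7}, {"linear": [0, 0, 0], "spin": -7}, {"linear": [0, 0, 0], "spin": -7}]'

```text
time: 21.88
tool_pos: [0.4326, 0.0963, 0.121]
ee_rot: [3.141, -0.001, 0.192]
wrist_force: [0.3, 1.0, -0.9]
width: 0.0251
```

Request:
play_rows --rows '[{"linear": [0, 0, 0], "spin": -7}, {"linear": [0, 0, 0], "spin": -7}, {"linear": [0, 0, 0], "spin": -7}, {"linear": [0, 0, 0], "spin": -7}, {"linear": [0, 0, 0], "spin": -7}, {"linear": [0, 0, 0], "spin": -7}, {"linear": [0, 0, 0], "spin": -7}, {"linear": [0, 0, 0], "spin": -7}, {"linear": [0, 0, 0], "spin": -3}, {"linear": [0, 0, 0], "spin": 0}, {"linear": [0, 0, 0], "spin": 0}]'

```text
time: 22.8
tool_pos: [0.4327, 0.0962, 0.1208]
ee_rot: [3.141, -0.0, 1.214]
wrist_force: [-0.0, -0.5, -0.5]
width: 0.0252
```

```bash
python3 -c "
from h import *
look(['lens_dish'],'w7');look(['lens_dish']);look(['lens_case'],z0=.099)"
```

```text
t 22.85 tcp [432.7  96.3 120.8] rpy [179.98   0.    69.57] w 25.5
lens_dish 0.8 [314. 151.  78. 127.] [455.  157.6] 67.3 rms 0.61
t 22.95 tcp [432.7  96.3 120.6] rpy [179.98   0.    69.6 ] w 25.2
lens_dish 0.63 [313. 151.  76. 124.] [455.1 157.7] 67.7 rms 0.64
t 23.05 tcp [432.7  96.3 120.5] rpy [180.     0.    69.62] w 24.9
lens_case 0.73 [315. 293.  65. 138.] [431.9  95.2] 69.4 rms 1.23
```

View pics/w7.png

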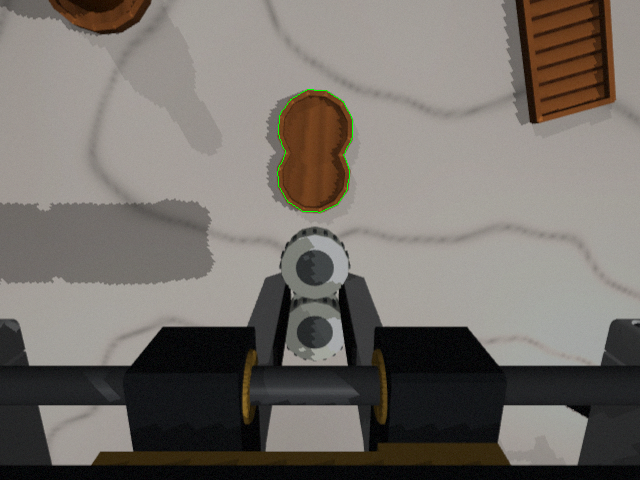

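The lens case is gripped straight. The dish is at (315,151), about 2° off in yaw.

Request:
play_rows --rows '[{"linear": [0, 0, 0], "spin": 2}, {"linear": [1.5, -0.1, 0], "spin": 0}, {"linear": [2.5, -0.1, 0], "spin": 0}, {"linear": [2, -0.05, 0], "spin": 0}, {"linear": [0.6, 0, 1], "spin": 0}, {"linear": [0, 0, 3], "spin": 0}, {"linear": [0, 0, 3], "spin": 0}, {"linear": [0, 0, 1.5], "spin": 0}, {"linear": [0, 0, 0.7], "spin": 0}, {"linear": [0, 0, 0.3], "spin": 0}, {"linear": [0, 0, 0.1], "spin": 0}, {"linear": [0, 0, 0], "spin": 0}]'

```text
time: 24.1
tool_pos: [0.4555, 0.1577, 0.0249]
ee_rot: [3.141, 0.001, 1.181]
wrist_force: [-0.2, -0.5, 0.5]
width: 0.0249
```

Request:
play_rows --rows '[{"linear": [0, 0, 0], "spin": 0}, {"linear": [0, 0, 0], "spin": 0}]'

```text
time: 24.27
tool_pos: [0.4559, 0.158, 0.025]
ee_rot: [3.14, -0.0, 1.181]
wrist_force: [-1.0, -0.6, 1.1]
width: 0.0247
```

```bash
python3 -c "
from h import *
look(['lens_case'],'w8',z0=.004);print(robot.get_obs()['wrist_force'])"
```

```text
t 24.32 tcp [455.9 158.   24.9] rpy [ 1.7993e+02 -1.0000e-02  6.7640e+01] w 25.2
lens_case 0.93 [315. 294.  66. 135.] [455.2 157.4] 67.4 rms 1.51
[-0.49020125 -1.84250438  1.91401065]
```

View pics/w8.png

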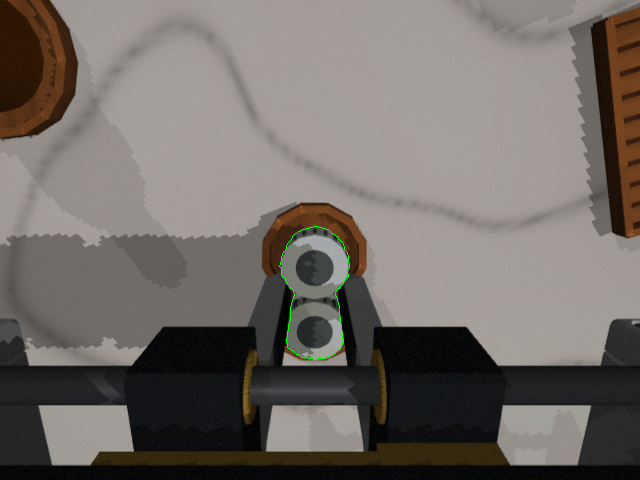

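The lens case lies inside the dish, lined up with it. Releasing it and going to the brush.

Request:
play_rows --rows '[{"linear": [0, 0, 0], "spin": 0}, {"linear": [0, 0, 0], "spin": 0}, {"linear": [0, 0, 0], "spin": 0}, {"linear": [0, 0, 0], "spin": 0}, {"linear": [0, 0, -1], "spin": 0}, {"linear": [0, 0, -3], "spin": 0}, {"linear": [0, 0, -4], "spin": 0}, {"linear": [0, 0, -4], "spin": 0}, {"linear": [2.8, 1.9, 0], "spin": 0}, {"linear": [2.8, 1.9, 0], "spin": 0}, {"linear": [2.8, 1.9, 0], "spin": 0}, {"linear": [2.8, 1.9, 0], "spin": 0}]' --claw 5

```text
time: 25.37
tool_pos: [0.5697, 0.2339, 0.146]
ee_rot: [3.14, -0.001, 1.181]
wrist_force: [-0.3, 0.1, 1.1]
width: 0.0502
```

Request:
play_rows --rows '[{"linear": [2.6, 1.7, 0], "spin": 0}, {"linear": [0, 0, 0], "spin": -7}, {"linear": [0, 0, 0], "spin": -7}, {"linear": [0, 0, 0], "spin": -2}, {"linear": [0, 0, 0], "spin": 0}, {"linear": [0, 0, 0], "spin": 0}]'

```text
time: 25.87
tool_pos: [0.594, 0.2507, 0.1449]
ee_rot: [3.141, -0.0, 1.459]
wrist_force: [-0.2, -0.4, -1.5]
width: 0.0498
```

```bash
python3 -c "
from h import *
look(['nail_brush'],'w9');look(['nail_brush'])"
```

```text
t 25.92 tcp [594.  250.6 144.9] rpy [ 1.7997e+02 -1.0000e-02  8.3590e+01] w 50.3
nail_brush 0.69 [315. 151.  60. 126.] [600.1 315.1] 80.5 rms 2.72
t 26.02 tcp [593.9 250.5 144.9] rpy [ 1.7997e+02 -1.0000e-02  8.3610e+01] w 50.2
nail_brush 0.67 [315. 150.  55. 127.] [600.2 314.9] 80.1 rms 3.47
```

View pics/w9.png

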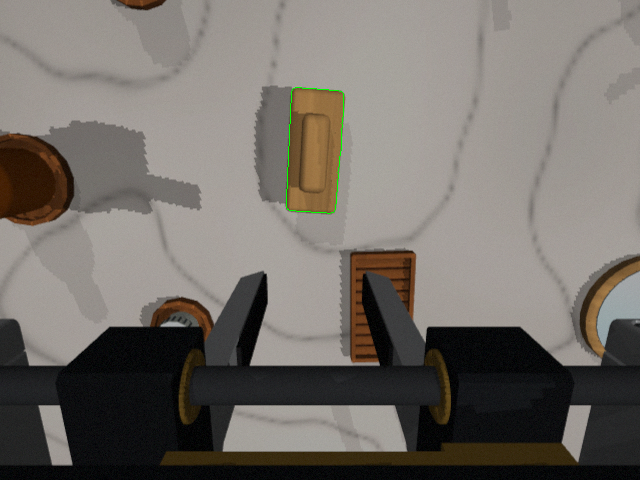

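```bash
python3 -c "
from h import *
s=snap('wrist')
def yaw(a,b): d=b-a; return np.degrees(np.arctan2(d[1],d[0]))
c=[ground(s,p,.028) for p in((293,88.5),(345,92.5),(335,213.5),(287,210))]
print('block',np.mean(c,0),yaw(c[3],c[0]),yaw(c[2],c[1]),[np.linalg.norm(c[i]-c[i-1]) for i in range(4)])
r=[ground(s,p,.041) for p in((304,114),(331,116),(326,192),(301,190))]
print('ridge',np.mean(r,0),yaw(r[3],r[0]),yaw(r[2],r[1]),[np.linalg.norm(r[i]-r[i-1]) for i in range(4)])
g=cv2.resize(s['frame'][70:230,240:400,::-1],None,fx=4,fy=4,interpolation=cv2.INTER_CUBIC);cv2.imwrite('pics/c1.png',g)
"
```

```text
block [0.60099012 0.31503758 0.028     ] 79.69015036984423 79.77493843887724 [np.float64(0.08880748648826091), np.float64(0.03753043074232113), np.float64(0.08889171335543104), np.float64(0.037662384550571505)]
ridge [0.60141888 0.31522204 0.041     ] 80.78313621756315 80.29889676115535 [np.float64(0.05307134194730368), np.float64(0.018890655490292552), np.float64(0.05324227757445832), np.float64(0.018445253839797282)]
```

View pics/c1.png

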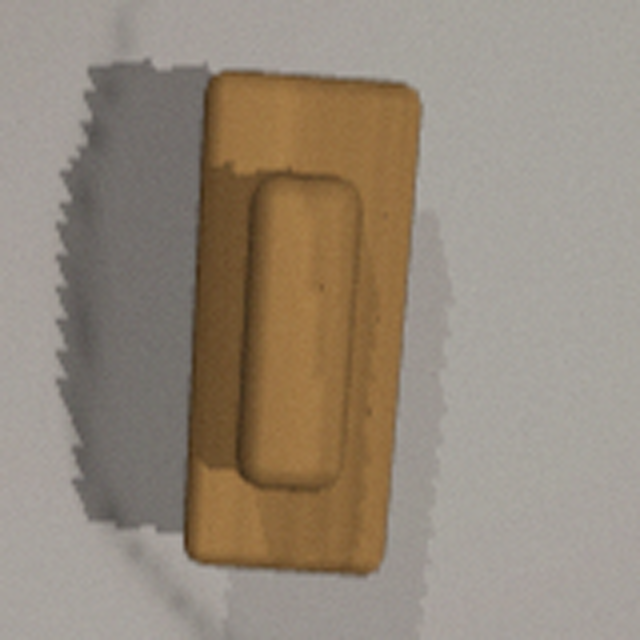

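The crop shows the block and ridge agreeing: centre (601,315) mm, yaw 80°.

Request:
play_rows --rows '[{"linear": [0, 0, 0], "spin": 3.4}, {"linear": [2.5, -0.2, 0], "spin": 0}, {"linear": [2.5, -0.2, 0], "spin": 0}, {"linear": [1.5, 0, 1], "spin": 0}, {"linear": [0, 0, 3], "spin": 0}, {"linear": [0, 0, 3], "spin": 0}, {"linear": [0, 0, 2], "spin": 0}, {"linear": [0, 0, 1], "spin": 0}, {"linear": [0, 0, 0], "spin": 0}, {"linear": [0, 0, 0], "spin": 0}]'

```text
time: 26.95
tool_pos: [0.601, 0.3152, 0.0442]
ee_rot: [-3.141, 0.0, 1.401]
wrist_force: [0.1, -0.5, 0.7]
width: 0.0501
```

Request:
play_rows --rows '[{"linear": [0, 0, 0], "spin": 0}, {"linear": [0, 0, 0], "spin": 0}, {"linear": [0, 0, 0], "spin": 0}, {"linear": [0, 0, 0], "spin": 0}, {"linear": [0, 0, 0], "spin": 0}, {"linear": [0, 0, 0], "spin": 0}, {"linear": [0, 0, 0], "spin": 0}, {"linear": [0, 0, 0], "spin": 0}]' --claw 1

```text
time: 27.62
tool_pos: [0.6014, 0.3154, 0.0454]
ee_rot: [3.14, -0.001, 1.401]
wrist_force: [-1.3, -0.8, 3.8]
width: 0.0195
```

Request:
play_rows --rows '[{"linear": [0, 0, -1], "spin": 0}, {"linear": [0, 0, -3], "spin": 0}, {"linear": [0, 0, -4], "spin": 0}, {"linear": [0, 0, -2], "spin": 0}, {"linear": [-2, 0.7, 0], "spin": 0}, {"linear": [-3.5, 1.2, 0], "spin": 0}, {"linear": [-3.5, 1.2, 0], "spin": 0}, {"linear": [-3.5, 1.2, 0], "spin": 0}, {"linear": [-3.5, 1.2, 0], "spin": 0}, {"linear": [-3.5, 1.2, 0], "spin": 0}, {"linear": [-2.5, 0.8, 0], "spin": 0}, {"linear": [-1.5, 0.5, 0], "spin": 0}]'

```text
time: 28.62
tool_pos: [0.6401, 0.0667, 0.1444]
ee_rot: [-3.141, 0.001, 1.398]
wrist_force: [-0.0, 0.3, -1.2]
width: 0.0198
```

Request:
play_rows --rows '[{"linear": [0, 0, 0], "spin": -5.7}, {"linear": [0, 0, 0], "spin": 0}, {"linear": [0, 0, 0], "spin": 0}]'

```text
time: 28.87
tool_pos: [0.6399, 0.0707, 0.1443]
ee_rot: [-3.141, -0.001, 1.498]
wrist_force: [0.8, 0.1, -0.5]
width: 0.0196
```

```bash
python3 -c "
from h import *
look(['brush_rest'],'w10');look(['brush_rest']);look(['nail_brush'],z0=.1)"
```

```text
t 28.92 tcp [639.9  71.1 144.4] rpy [-1.7998e+02 -2.0000e-02  8.5900e+01] w 19.6
brush_rest 0.61 [315. 101.  76. 147.] [645.8 171.2] 84.8 rms 1.36
t 29.02 tcp [639.9  71.3 144.4] rpy [-1.7998e+02 -1.0000e-02  8.5970e+01] w 19.3
brush_rest 0.87 [317. 103.  78. 147.] [645.9 171.5] 85.0 rms 0.83
brush_rest 0.17 [ 71. 142.  61.  90.] [437.  141.8] 45.8 rms 30.16
t 29.12 tcp [640.   71.2 144.5] rpy [-180.     -0.     85.99] w 19.6
nail_brush 0.65 [314. 277.  77. 163.] [640.5  70.8] 87.5 rms 8.45
```

View pics/w10.png

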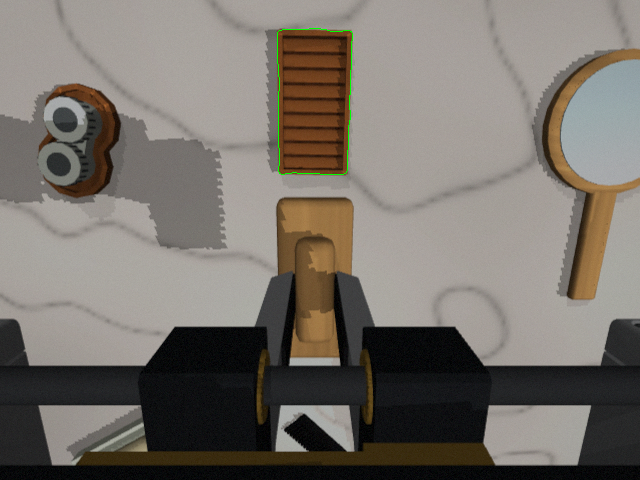

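Rest at (314,102), with the brush held straight beneath it. The fit along the length is only ±3 mm, so I'll check the held brush's offset first.

```bash
python3 -c "
from h import *
s=snap('wrist');o=robot.get_obs();print(o['tool_pos'],np.degrees(o['ee_rot']))
d=finder.silhouettes(s,'brush_rest')[0]['pixels'];x,e=fit([(s,d)],'brush_rest');print(x,np.degrees(x[2]),e)
a=x[2];u=np.array([np.cos(a),np.sin(a)]);v=np.array([-u[1],u[0]])
q,_=cv2.findContours(d.astype(np.uint8),0,2);q=max(q,key=len);b=cv2.boxPoints(cv2.minAreaRect(q));w=np.array([ground(s,p,.007)[:2] for p in b])
print('rest box',w.mean(0),[np.linalg.norm(w[i]-w[i-1])*1000 for i in range(4)])
t=o['tool_pos'][:2]; th=o['ee_rot'][2];U=np.array([np.cos(th),np.sin(th)])
z=o['tool_pos'][2]-.0445
print('brush far edge ahead of tcp mm',[1000*(ground(s,(314,198),z+h)[:2]-t)@U for h in(.024,.027)])
W=np.array([-U[1],U[0]])
print('lateral',[1000*(ground(s,(c,225),z+.028)[:2]-t)@W for c in(277.5,353)])
"
```

```text
[0.63998824 0.07086172 0.14446962] [-1.79998992e+02  1.76633081e-03  8.59861296e+01]Traceback (most recent call last):
  File "<string>", line 4, in <module>
    d=finder.silhouettes(s,'brush_rest')[0]['pixels'];x,e=fit([(s,d)],'brush_rest');print(x,np.degrees(x[2]),e)
      ~~~~~~~~~~~~~~~~~~~~~~~~~~~~~~~~~~^^^
IndexError: list index out of range
```

```bash
python3 -c "
from h import *
for k in range(3):
  s=snap('wrist');o=robot.get_obs();t=o['tool_pos'][:2]; th=o['ee_rot'][2];U=np.array([np.cos(th),np.sin(th)]);W=np.array([-U[1],U[0]])
  L=finder.silhouettes(s,'brush_rest')
  if not L: continue
  d=L[0]['pixels'];x,e=fit([(s,d)],'brush_rest');print('rel mm',1000*(x[:2]-t)@U,1000*(x[:2]-t)@W,np.degrees(x[2]-th),e)
z=o['tool_pos'][2]-.0445
print('brush far edge ahead of tcp mm',[1000*(ground(s,(314,198),z+h)[:2]-t)@U for h in(.024,.027)])
print('lateral',[1000*(ground(s,(c,225),z+.028)[:2]-t)@W for c in(277.5,353)])
"
```

```text
rel mm 100.89451743349662 1.1339088320153266 -0.7574242251642603 1.4152848407873546
rel mm 101.10954812735073 1.050144951999292 -0.5506638313480815 1.6588080450614395
brush far edge ahead of tcp mm [np.float64(46.42079905925667), np.float64(46.88523212058119)]
lateral [np.float64(19.275923326698827), np.float64(-19.13413595053453)]
```

Request:
play_rows --rows '[{"linear": [1.5, 0, 0], "spin": 0.7}, {"linear": [3, 0, 0], "spin": 0}, {"linear": [3, -0.05, 0], "spin": 0}, {"linear": [1.8, 0, 0], "spin": 0}, {"linear": [0.7, 0, 1], "spin": 0}, {"linear": [0, 0, 3], "spin": 0}, {"linear": [0, 0, 3], "spin": 0}, {"linear": [0, 0, 1.2], "spin": 0}, {"linear": [0, 0, 0], "spin": 0}, {"linear": [0, 0, 0], "spin": 0}]'

```text
time: 30.4
tool_pos: [0.6472, 0.1691, 0.0616]
ee_rot: [-3.14, 0.001, 1.487]
wrist_force: [0.0, -0.3, 0.6]
width: 0.0199
```

```bash
python3 -c "
from h import *
look(['brush_rest'],'w11')"
```

```text
t 30.45 tcp [648.4 169.4  63.5] rpy [ 1.7991e+02 -1.0000e-02  8.5220e+01] w 19.4
brush_rest 0.72 [314. 222.  94. 102.] [645.  171.6] 84.0 rms 30.15
brush_rest 0.18 [ 28. 304.  52.  99.] [445.7 132.8] 55.2 rms 41.99
```

View pics/w11.png

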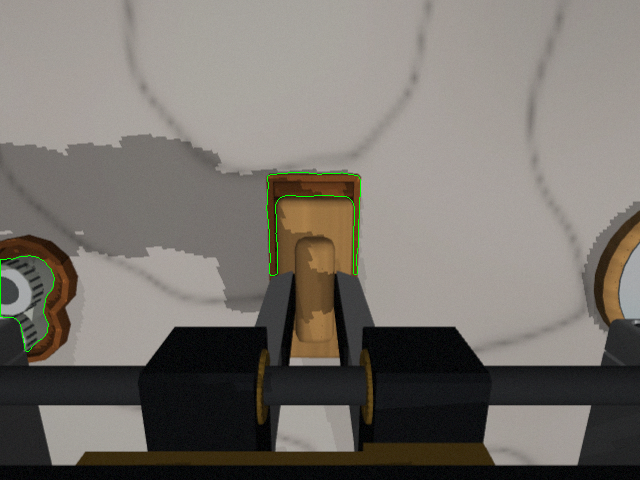

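The brush is above the rest, with the rim's far edge at rows 174-175 and columns 268-360. Computing the offset.

```bash
python3 -c "
from h import *
s=snap('wrist');o=robot.get_obs();t=o['tool_pos'][:2];print(o['tool_pos'],np.degrees(o['ee_rot'][2])); th=o['ee_rot'][2];U=np.array([np.cos(th),np.sin(th)]);W=np.array([-U[1],U[0]])
for p in ((268,174),(360,175.5),(270,268),(356.5,268)):
  g=1000*(ground(s,p,.009)[:2]-t); print(p,g@U,g@W)
"
```

```text
[0.64933088 0.16970225 0.0651966 ] 85.22216917564694
(268, 174) 55.211146848044685 28.199116099311958
(360, 175.5) 54.26899859284873 -26.713880262134772
(270, 268) -4.125268385975445 28.911522527891652
(356.5, 268) -4.228557816448352 -26.326428700098745
```

Request:
play_rows --rows '[{"linear": [0.15, -0.1, 0], "spin": 0.6}, {"linear": [0, 0, 0], "spin": 0}, {"linear": [0, 0, 0.7], "spin": 0}, {"linear": [0, 0, 0.4], "spin": 0}, {"linear": [0, 0, 0.2], "spin": 0}, {"linear": [0, 0, 0.1], "spin": 0}, {"linear": [0, 0, 0], "spin": 0}, {"linear": [0, 0, 0], "spin": 0}]'

```text
time: 31.22
tool_pos: [0.6463, 0.1714, 0.0493]
ee_rot: [-3.141, 0.0, 1.478]
wrist_force: [-3.7, -0.8, 5.5]
width: 0.0198
```

```bash
python3 -c "
from h import *
o=robot.get_obs();print(o['tool_pos'],o['wrist_force'],o['width'])
look(['brush_rest'],'w12')"
```

```text
[0.64634735 0.1713876  0.04933103] [-3.65502086 -0.80334028  5.54138141] 0.019835098770829836
t 31.27 tcp [646.3 171.4  49.3] rpy [-1.7996e+02  2.0000e-02  8.4660e+01] w 19.7
brush_rest 0.72 [316. 229. 102. 103.] [646.1 172.1] 84.7 rms 33.52
```

View pics/w12.png

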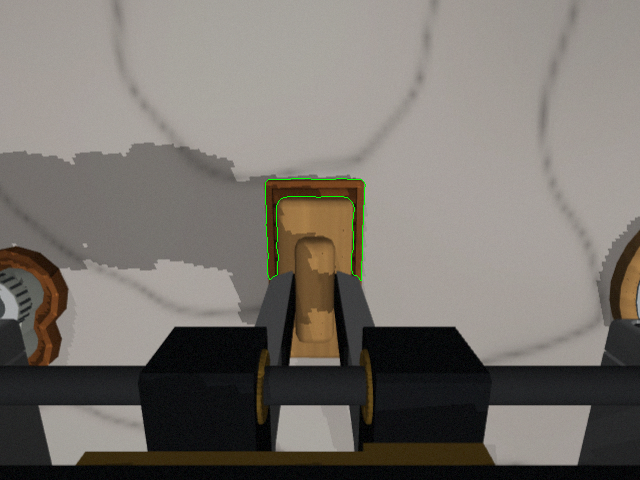

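The brush is inside the rim with even margins on both sides: block columns 277-354, rim 266-364. Release, then the clip.

Request:
play_rows --rows '[{"linear": [0, 0, 0], "spin": 0}, {"linear": [0, 0, 0], "spin": 0}, {"linear": [0, 0, 0], "spin": 0}, {"linear": [0, 0, 0], "spin": 0}, {"linear": [0, 0, -1], "spin": 0}, {"linear": [0, 0, -3], "spin": 0}, {"linear": [0, 0, -4], "spin": 0}, {"linear": [0, 0, -4], "spin": 0}, {"linear": [-3.9, -0.9, 0], "spin": 0}, {"linear": [-3.9, -0.9, 0], "spin": 0}, {"linear": [-3.9, -0.9, 0], "spin": 0}, {"linear": [-3.9, -0.9, 0], "spin": 0}]' --claw 5

```text
time: 32.32
tool_pos: [0.596, 0.0183, 0.1697]
ee_rot: [3.14, 0.0, 1.479]
wrist_force: [0.9, -0.6, -0.3]
width: 0.0499
```

Request:
play_rows --rows '[{"linear": [-3.9, -1, 0], "spin": 0}, {"linear": [-3.9, -1, 0], "spin": 0}, {"linear": [-3.9, -1, 0], "spin": 0}, {"linear": [-3.9, -1, 0], "spin": 0}, {"linear": [-3.9, -1, 0], "spin": 0}, {"linear": [-3.9, -1, 0], "spin": 0}, {"linear": [-3.9, -1, 0], "spin": 0}, {"linear": [-3.9, -1, 0], "spin": 0}, {"linear": [-3.9, -1, 0], "spin": 0}, {"linear": [-3.9, -1, 0], "spin": 0}, {"linear": [-3.9, -1, 0], "spin": 0}, {"linear": [-3.9, -1, 0], "spin": 0}]'

```text
time: 33.32
tool_pos: [0.4325, -0.4372, 0.1695]
ee_rot: [3.14, 0.001, 1.477]
wrist_force: [0.6, -0.9, -0.2]
width: 0.05
```

Request:
play_rows --rows '[{"linear": [-3.9, -0.8, 0], "spin": 0}, {"linear": [0, 0, 0], "spin": 7}, {"linear": [0, 0, 0], "spin": 7}, {"linear": [0, 0, 0], "spin": 7}, {"linear": [0, 0, 0], "spin": 7}, {"linear": [0, 0, 0], "spin": 7}, {"linear": [0, 0, 0], "spin": 7}, {"linear": [0, 0, 0], "spin": 7}, {"linear": [0, 0, 0], "spin": 7}, {"linear": [0, 0, 0], "spin": 7}, {"linear": [0, 0, 0], "spin": 7}, {"linear": [0, 0, 0], "spin": 3}]'

```text
time: 34.32
tool_pos: [0.4219, -0.4735, 0.1693]
ee_rot: [3.141, -0.0, 0.198]
wrist_force: [-0.1, 0.9, -0.6]
width: 0.0498
```

Request:
play_rows --rows '[{"linear": [0, 0, 1.5], "spin": 0}, {"linear": [0, 0, 1.5], "spin": 0}, {"linear": [0, 0, 0], "spin": 0}, {"linear": [0, 0, 0], "spin": 0}]'

```text
time: 34.65
tool_pos: [0.4214, -0.473, 0.138]
ee_rot: [-3.14, 0.001, 0.203]
wrist_force: [-0.6, -0.6, 0.2]
width: 0.0502
```

```bash
python3 -c "
from h import *
look(['hair_clip'],'w13')
s=snap('scene')
for n in('nail_brush','lens_case'):
  for d in finder.silhouettes(s,n)[:1]: print(n,d['conf'],fit([(s,d['pixels'])],n,.004))
im=cv2.imread('pics/w13.png');cv2.imwrite('pics/c13.png',cv2.resize(im[50:290,180:460],None,fx=2.4,fy=2.4,interpolation=cv2.INTER_CUBIC))"
```

```text
t 34.7 tcp [ 421.8 -473.5  139.1] rpy [ 1.7998e+02 -1.0000e-02  1.1650e+01] w 50.0
hair_clip 0.79 [321. 148.  22. 103.] [ 485.5 -464.6] 192.1 rms 1.04
nail_brush 0.91 (array([0.64708293, 0.17324129, 1.5389365 ]), np.float64(1.3049921075579698))
lens_case 0.76 (array([0.45606687, 0.1625281 , 1.24000013]), np.float64(0.7046095176552696))
```

View pics/c13.png

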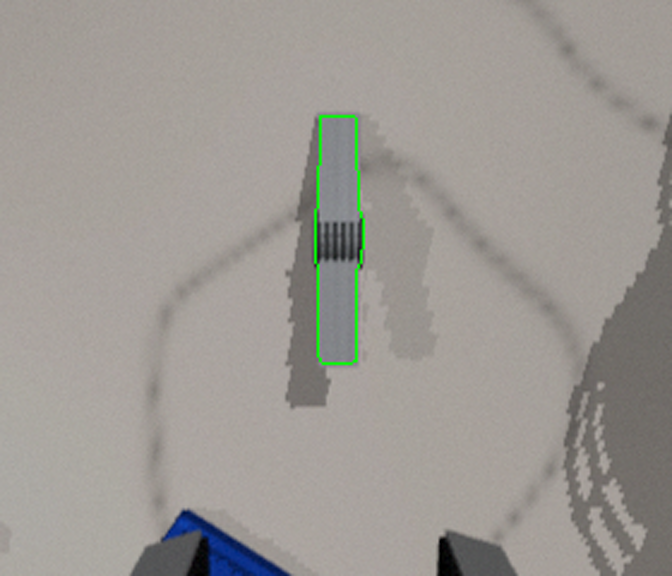

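Clip seen with its barrel at full-image (321.7,150), aligned with the tool to within a degree.

```bash
python3 -c "
from h import *
s=snap('wrist');o=robot.get_obs();t=o['tool_pos'][:2];print(o['tool_pos'],np.degrees(o['ee_rot'][2])); th=o['ee_rot'][2];U=np.array([np.cos(th),np.sin(th)]);W=np.array([-U[1],U[0]])
for n,p,z in (('barrel',(321.5,150.5),.019),('far',(321,98),.003),('near',(320.6,201.5),.02),('near_lo',(320.6,201.5),.002)):
  g=ground(s,p,z)[:2]; r=1000*(g-t); print(n,g,'ahead',r@U,'left',r@W)
"
```

```text
[ 0.42207025 -0.47383779  0.13973632] 11.653708058924094
barrel [ 0.48888603 -0.46618834] ahead 66.98361679500954 left -6.004757213633145
far [ 0.5271958  -0.45805759] ahead 106.1460693744508 left -5.780030551048573
near [ 0.45062572 -0.47351356] ahead 28.03232886687104 left -5.450543695485472
near_lo [ 0.44780744 -0.47445064] ahead 25.08285706926074 left -5.799021700558645
```

Request:
play_rows --rows '[{"linear": [3, 0.3, 0], "spin": 0}, {"linear": [3, 0.3, 0], "spin": 0}, {"linear": [0.7, 0, 1], "spin": 0}, {"linear": [0, 0, 3], "spin": 0}, {"linear": [0, 0, 3], "spin": 0}, {"linear": [0, 0, 3], "spin": 0}, {"linear": [0, 0, 1], "spin": 0}, {"linear": [0, 0, 0.8], "spin": 0}, {"linear": [0, 0, 0], "spin": 0}, {"linear": [0, 0, 0], "spin": 0}]'

```text
time: 35.78
tool_pos: [0.489, -0.4666, 0.022]
ee_rot: [3.14, -0.001, 0.203]
wrist_force: [0.2, -0.3, 0.3]
width: 0.0501
```

Request:
play_rows --rows '[{"linear": [0, 0, 0], "spin": 0}, {"linear": [0, 0, 0], "spin": 0}, {"linear": [0, 0, 0], "spin": 0}, {"linear": [0, 0, 0], "spin": 0}, {"linear": [0, 0, 0], "spin": 0}, {"linear": [0, 0, 0], "spin": 0}, {"linear": [0, 0, 0], "spin": 0}, {"linear": [0, 0, 0], "spin": 0}]' --claw 0.8

```text
time: 36.45
tool_pos: [0.4887, -0.4658, 0.021]
ee_rot: [3.141, -0.0, 0.203]
wrist_force: [-0.1, 0.1, 2.7]
width: 0.0157
```

Request:
play_rows --rows '[{"linear": [0, 0, -1], "spin": 0}, {"linear": [0, 0, -3], "spin": 0}, {"linear": [0, 0, -4], "spin": 0}, {"linear": [0, 0, -2], "spin": 0}, {"linear": [-2, -1.7, 0], "spin": 0}, {"linear": [-3, -2.6, 0], "spin": 0}, {"linear": [-3, -2.6, 0], "spin": 0}, {"linear": [-3, -2.6, 0], "spin": 0}, {"linear": [-2.4, -2, 0], "spin": 0}, {"linear": [0, 0, 0], "spin": -6}, {"linear": [0, 0, 0], "spin": -7}, {"linear": [0, 0, 0], "spin": -7}]'

```text
time: 37.45
tool_pos: [0.3334, -0.3799, 0.1212]
ee_rot: [3.141, 0.0, 0.558]
wrist_force: [0.1, -0.4, 0.1]
width: 0.0155
```

Request:
play_rows --rows '[{"linear": [0, 0, 0], "spin": -7}, {"linear": [0, 0, 0], "spin": -7}, {"linear": [0, 0, 0], "spin": -7}, {"linear": [0, 0, 0], "spin": -7}, {"linear": [0, 0, 0], "spin": -7}, {"linear": [0, 0, 0], "spin": -7}, {"linear": [0, 0, 0], "spin": -1.4}, {"linear": [0, 0, 0], "spin": 0}, {"linear": [0, 0, 0], "spin": 0}]'

```text
time: 38.2
tool_pos: [0.3341, -0.3802, 0.1207]
ee_rot: [3.141, 0.0, 1.308]
wrist_force: [-0.3, -0.3, -0.9]
width: 0.0155
```

```bash
python3 -c "
from h import *
look(['clip_tray'],'w14');look(['clip_tray'])"
```

```text
t 38.25 tcp [ 334.1 -380.2  120.6] rpy [1.7999e+02 1.0000e-02 7.4940e+01] w 15.7
clip_tray 0.88 [312. 128.  59. 146.] [ 353.8 -303.5] 75.8 rms 1.58
clip_tray 0.76 [360. 317.  65.  92.] [ 347.5 -468.1] 68.6 rms 16.12
clip_tray 0.67 [152. 164. 108. 146.] [ 232.3 -294.1] 91.8 rms 1.31
t 38.35 tcp [ 334.1 -380.2  120.6] rpy [1.7999e+02 1.0000e-02 7.4980e+01] w 15.6
clip_tray 0.86 [315. 131.  55. 147.] [ 353.8 -303.5] 75.5 rms 1.15
clip_tray 0.84 [151. 164. 108. 151.] [ 232.2 -294.2] 91.9 rms 1.33
clip_tray 0.59 [360. 317.  61.  93.] [ 347.4 -467.7] 248.7 rms 15.7
```

View pics/w14.png

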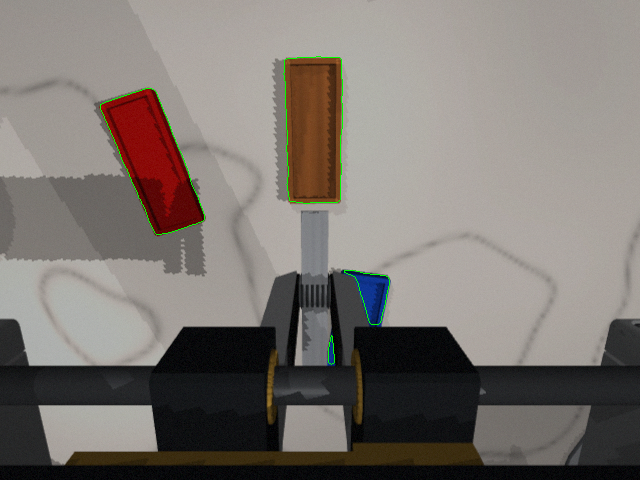

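Candidates: the red tray (152,163), the blue tray (375,297) and the brown teak one (314,130). The brown one is plain-floored teak and is the clip's. The clip is held straight below it.

Request:
play_rows --rows '[{"linear": [1.5, 0, 0], "spin": -0.6}, {"linear": [3, 0, 0], "spin": 0}, {"linear": [2.4, 0, 0], "spin": 0}, {"linear": [1, 0, 1], "spin": 0}, {"linear": [0, 0, 3], "spin": 0}, {"linear": [0, 0, 3], "spin": 0}, {"linear": [0, 0, 1.5], "spin": 0}, {"linear": [0, 0, 0.7], "spin": 0}, {"linear": [0, 0, 0.3], "spin": 0}, {"linear": [0, 0, 0.1], "spin": 0}, {"linear": [0, 0, 0], "spin": 0}, {"linear": [0, 0, 0], "spin": 0}]'

```text
time: 39.4
tool_pos: [0.3543, -0.3042, 0.025]
ee_rot: [3.14, 0.001, 1.32]
wrist_force: [-0.0, -0.0, -0.8]
width: 0.0155
```

```bash
python3 -c "
from h import *
o=robot.get_obs();print(o['wrist_force'])
look([],'w15')"
```

```text
[-0.02947094 -0.03406802 -0.7622541 ]
t 39.45 tcp [ 354.3 -304.2   25. ] rpy [1.7992e+02 6.0000e-02 7.5650e+01] w 15.8
```

View pics/w15.png

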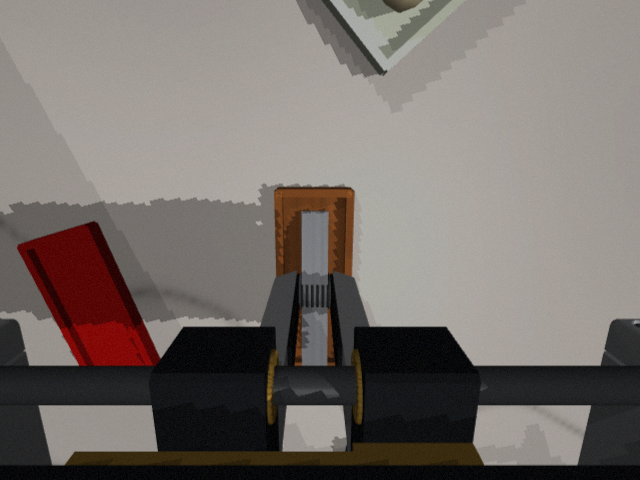

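The clip is in the tray, centred between the rims. One small nudge down, then release and retreat.

Request:
play_rows --rows '[{"linear": [0, 0, 0.05], "spin": 0}, {"linear": [0, 0, 0], "spin": 0}, {"linear": [0, 0, 0], "spin": 0}]'

```text
time: 39.7
tool_pos: [0.3543, -0.3042, 0.0248]
ee_rot: [3.14, 0.001, 1.32]
wrist_force: [-0.2, 0.0, 3.8]
width: 0.0154
```

Request:
play_rows --rows '[{"linear": [0, 0, 0], "spin": 0}, {"linear": [0, 0, 0], "spin": 0}, {"linear": [0, 0, 0], "spin": 0}, {"linear": [0, 0, 0], "spin": 0}, {"linear": [0, 0, -1], "spin": 0}, {"linear": [0, 0, -3], "spin": 0}, {"linear": [0, 0, -4], "spin": 0}, {"linear": [0, 0, -4], "spin": 0}, {"linear": [-4, 0, 0], "spin": 0}, {"linear": [-4, 0, 0], "spin": 0}, {"linear": [-4, 0, 0], "spin": 0}, {"linear": [-4, 0, 0], "spin": 0}]' --claw 5

```text
time: 40.7
tool_pos: [0.3139, -0.4604, 0.1455]
ee_rot: [3.14, 0.002, 1.321]
wrist_force: [0.3, 0.5, -0.5]
width: 0.05
```

Request:
play_rows --rows '[{"linear": [0, 0, 0], "spin": 0}, {"linear": [0, 0, 0], "spin": 0}, {"linear": [0, 0, 0], "spin": 0}]'

```text
time: 40.95
tool_pos: [0.3142, -0.4583, 0.1441]
ee_rot: [-3.141, -0.001, 1.32]
wrist_force: [-0.6, -0.1, 0.0]
width: 0.05
```

```bash
python3 -c "
from h import *
o=robot.get_obs();print(o['time'],o['tool_pos'],o['wrist_force'])
a=snap('top')['frame'][:,:,::-1]; s=snap('scene'); b=s['frame'][:,:,::-1]
k=lambda i,y0,y1,x0,x1:cv2.resize(i[y0:y1,x0:x1],(400,300),interpolation=cv2.INTER_CUBIC)
im=np.vstack([np.hstack([k(a,120,300,110,350),k(a,210,330,400,560)]),np.hstack([k(b,140,290,340,540),k(b,230,350,100,260)])])
cv2.imwrite('pics/end.png',np.clip(im*1.6,0,255).astype(np.uint8))
for n in('flask','jar','lens_case','nail_brush','hair_clip'):
  for d in finder.silhouettes(s,n)[:1]:
    x,e=fit([(s,d['pixels'])],n,.004); print(n,round(d['conf'],2),np.round(x[:2]*1000,1),round(np.degrees(x[2])%180,1),round(e,2))"
```

```text
40.95 [ 0.31416079 -0.45828502  0.1440726 ] [-0.59242812 -0.1441316   0.02731107]
flask 0.83 [360.1 324.1] 175.8 0.25
jar 0.54 [489.3 465.2] 1.3 0.24
lens_case 0.77 [456.2 161. ] 67.7 0.5
nail_brush 0.56 [646.6 173.4] 88.5 1.28
hair_clip 0.81 [ 354.2 -300.1] 79.5 0.87
```

```bash
python3 -c "
from h import *
look(['hair_clip'],z0=.004);look(['clip_tray'])"
```

```text
t 41.35 tcp [ 314.6 -458.1  144.3] rpy [1.7998e+02 2.0000e-02 7.5710e+01] w 50.0
hair_clip 0.58 [314.  38.  24.  77.] [ 347.5 -326.7] 74.3 rms 16.24
t 41.45 tcp [ 314.4 -458.4  144.2] rpy [1.7999e+02 1.0000e-02 7.5690e+01] w 49.7
clip_tray 0.93 [355. 230.  68. 120.] [ 345.7 -466.9] 66.3 rms 1.64
clip_tray 0.91 [158.  67. 103. 131.] [ 231.3 -304.1] 91.0 rms 8.5
clip_tray 0.84 [316.  48.  55.  97.] [ 344.7 -339.3] 75.7 rms 24.52
```

```bash
python3 -c "
from bench import robot
print(robot.close_job())"
```

```text
the job is handed in; nothing more can be done
None
```

I put all five things in their holders in the order you gave: flask, jar, lens case, brush, clip. I handed the job in at about 41.5 s with the gripper open and clear of everything.

**Last checks:**
- **Position:** in the scene camera every item was within about 2 mm of its holder's centre. For the first four, a close wrist view of the seated item showed even margins inside the rim. Forces and heights on setting down fitted the holder floors for all five.
- **Clip angle:** the scene camera gave about 79.5° against 74.3° for the tray. The wrist camera gave 74–76° for both and showed the clip centred, so I trusted the wrist view.
- **Brush:** the final scene fit was about 2 mm off along its length, where the play is ±3 mm. The wrist view at placing showed it well centred. The fit was also loose because of the brush's rounded corners.
- **Not done:** I had used all 16 picture views, so I checked the final state by numbers only. The last wrist fits of the clip and tray were also cut off at the image edge, so only their sideways position and angle counted.
- **Look-alikes:** I did not touch the red and blue trays.

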